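Lever open the first aid box with the opener from the tumbler

ROBOT

A 7-joint arm with a two-finger parallel gripper is mounted at the origin on the work surface. World frame = base frame: x ahead of the robot, y to its left, z up, the work surface at z = 0. Lengths are in m, angles in rad, forces in N, time in s.
With the tool pointing down it reaches from about 0.425 to 0.925 m from the base axis. Payload 6.8 kg.
Tool frame: the origin (TCP) lies between the finger pads; the fingertips stand r.tips_ahead ahead of it and the grasp point (between the pads) lies 5 mm behind it (r.tips_ahead is the distance from the TCP to the fingertips, in m); z points along the fingers, y is the line along which they close (so a half turn about z gives the same grasp; the last joint's range is limited). The gripper opens to 85 mm and grips with 20 to 120 N. Pads are 22 mm wide; open, the fingers measure 114 mm over their backs; the gripper's body (76 mm by 85 mm) begins 54 mm behind the grasp point. The pads swing forward as they close: fully open they stand 13 mm farther back than shut.
Start: joints at [1.211, 0.477, 0.022, 1.555, -0.011, 1.109, -0.083], TCP at [0.168, -0.654, 0.245] pointing down, gripper open.
Joint ranges: [-2.96, 2.96], [-0.34, 2.1], [-1.41, 1.46], [0.24, 2.44], [-1.37, 4.51], [0.17, 1.92], [-2.96, 2.96]. Speed limits (rad/s): [2.39, 2.39, 3.14, 3.14, 3.14, 3.14, 3.14].

INTERFACE

Orientations are given as a rotation vector (axis times angle).
In Python, from bench import r gives the robot as it stands.
- The arm moves only by the tool move_arm, never from a script. Its argument "rows" is one flat list of numbers, 4 for each row, row after row: the shift along the tool's x, y, z in cm, then the turn about the tool's z in degrees. In form: [tx, ty, tz, twist, tx, ty, tz, twist, ...]. A call has 1 to 10 rows; each row is the pose to reach, as a shift and turn from the pose commanded when the call began, along the tool's axes at that moment; what a row does not reach only later rows make up. A row lasts 1/8 s, in which the tool goes at most 62.5 mm and 10.7 degrees, less where a joint would pass 70% of its speed; a pose out of reach is approached as far as the arm can. A call with a gripper value outside its range is refused whole. "fingers" is the opening, from 0 (shut) to 1 (fully open), set as the call begins (left out, the last holds). The fingers move at their own pace and stop on an object; "newtons" is the grip in N (left out, the last holds). Time passes only in rows, so rows that repeat a pose let the fingers close. It gives the time, the measured TCP pose, the force, the opening and the grip force at its end, in the units of the state.
- r.get_obs(): the state, without advancing time (a new reading comes with each control period).
- r.grab_frame(name): name is "scene" or "side" or "wrist"; returns the picture (420x560x3 uint8, blue, green, red); there is no depth.
- r.camera_params(name): a dict with "fx", "fy", "cx", "cy" (pixels), "world_from_camera" (4x4, takes a point from camera to world coordinates). Camera axes: x right, y down, z forward; pixel columns grow to the right and rows downward; lengths in m; the calibration is good to about 2 mm. A picture is of the moment at which its call begins: read the wrist's pose just before it. camera_params takes no time and is no camera call; for the wrist camera it gives the pose at the moment of the call.
- r.hand_in(): hands the job in; it is judged then, once.
The state is a dict: "clock": time; "joints": joint angles; "qvel": joint speeds; "tau": joint torques, N m; "tcp_pos": TCP position; "orientation": TCP orientation; "contact_force": force on the tool from outside, world axes, zero at the start; "moment": the same for the moment, N m; "grip_width": finger opening in m; "gripper_force": force on a finger pad.
Only numpy, scipy, OpenCV 4.12 (cv2) and the standard library are available. Lean on these libraries where they do the work, as an engineer would, in place of code of your own. Each camera call takes 0.05 s, during which the arm holds its last target. There are 200 camera calls.

TASK

Pull the red-handled opener up out of the tumbler, hook its steel blade under the front lip of the first aid box's green lid and lever the lid up until it stands upright or farther back, without the gripper or arm touching the box or lid. Then stand the opener back in the tumbler, blade down, and let go. Keep the tumbler standing where it is, and leave the amber bottle, the white measuring cup and the thermometer case undisturbed.

Things in the scene. Friction and masses are not known exactly. Their poses are not given: they have to be found in the camera images.
- opener: Loose L-shaped opener, 190 mm tall, about 70 g, standing in the tumbler. Origin: on the shaft axis at the blade's underside; z up the shaft, x along the blade. Red handle 16 (x) by 20 (y) mm, z=106 to 190 mm; steel shaft 8 by 12 mm below it. Flat steel blade square to the shaft: 3 mm thick (z=0 to 3), 16 mm wide, x=-10 (heel) to +40 mm (tip).
- opener_tip (a point): Middle of the opener blade's front edge, on its upper face: opener frame (40, 0, 3) mm.
- tumbler: Loose blue ceramic oblong tumbler, open on top, 0.45 kg, 74 (x) by 44 (y) by 95 mm high, walls and floor 4 mm (mouth 66 by 36). Origin: centre of its underside, z up. The opener starts with its blade roughly along its +x, shaft about 15 mm to the -x side of the middle. Its yaw varies; it stands left or right of the box.
- aid_box: White first aid box fixed to the shelf (with green lid), 110 mm (x) by 160 mm (y), rim 55 mm above its underside. Origin: centre of its underside; -x is its front, roughly towards the robot; yaw varies. Two unfastened grey clips hang on the front, 60 mm either side of the middle.
- lid (a joint): Angle of the green lid, rad: 0 shut, grows as the front edge rises, 1.57 upright, stop at 1.85. A stiff hinge: the lid stays where it is left; opening it takes 1 to 2 N at the lip. It may start slightly ajar.
- lid_lip (a point): Middle of the lid's front edge, on its underside. The lid is 128 mm from hinge to lip, 164 mm wide, 6 mm thick, and when shut overhangs the box front by 18 mm, with open space beneath the overhang.
- lid_hinge (a point): Middle of the lid's hinge line, at the far (+x) rim of the box, level with the rim (box frame 55, 0, 55 mm). Its x and z axes turn with the lid; the hinge line is along its y.
- amber_bottle: Loose amber glass bottle with white cap, 50 mm across, 110 mm tall; bystander. Origin: centre of its underside.
- measuring_cup: Loose white plastic measuring cup, 60 mm across, 60 mm tall; bystander. Origin: centre of its underside.
- thermo_case: Loose blue thermometer case lying flat, 26 (x) by 150 (y) by 18 mm, with a steel clip; bystander in front of the box. Origin: centre of its underside.

How it is judged:
By the outcome, as a careful person would: the job done as asked, in the order asked, and still so for the second after the job is handed in, with the robot touching nothing.
It also fails if it takes over 54 s, if anything falls off the work surface, if the arm or the gripper's body presses on something with over 40 N, if the wrist force passes 120 N, or if a joint passes its speed limit or range.

## Working session

There is one attempt and no reset: what is moved stays moved. The work goes in short steps, Python scripts to look and compute and a tool call to move; the robot and the scene stay as the last step left them, time stands still between calls to the robot, and variables do not carry over. Pictures are saved under pics/ and viewed, at most 10 in all, crops included, and the job is handed in when it is done.

Besides the shell and the picture viewer there is one more tool, called after "Request:" in YAML: its name, and indented under it one key for each argument. move_arm: Moves the arm, as the interface text tells. Its arguments: {"type":"object","properties":{"rows":{"type":"array"},"fingers":{"type":"number"},"newtons":{"type":"number"}},"required":["rows"]}

```bash
mkdir -p pics; ls; python3 - <<'E'
from bench import r
import cv2,numpy as np
np.set_printoptions(precision=4,suppress=True)
print(r.get_obs(), r.tips_ahead)
for n in("scene","side","wrist"):
    p=r.camera_params(n); print(n,p)
    cv2.imwrite(f"pics/{n}0.png",r.grab_frame(n))
E
```

```text
pics
{'clock': 0.0, 'joints': array([ 1.2109,  0.4777,  0.0223,  1.5565, -0.0115,  1.1093, -0.0831]), 'qvel': array([ 0.001 ,  0.0016, -0.0001, -0.0009, -0.0006,  0.0003, -0.0005]), 'tau': array([  0.0006, -59.6439,   1.6079, -28.119 ,   0.0125,   0.0092,
        -0.    ]), 'tcp_pos': array([ 0.1681, -0.6531,  0.2444]), 'orientation': array([-3.1149, -0.3944,  0.0005]), 'contact_force': array([-0.0826,  0.0529, -0.9287]), 'moment': array([-0.0103,  0.005 ,  0.0288]), 'gripper_force': 0.0, 'grip_width': 0.08516274235953777} 0.014
scene {'fx': 501.4119546588921, 'fy': 501.4119546588921, 'cx': 272.5305044415464, 'cy': 202.27256288558968, 'world_from_camera': array([[ 0.8323,  0.31  , -0.4595,  1.0049],
       [ 0.5543, -0.4688,  0.6877, -0.6993],
       [-0.0023, -0.8271, -0.562 ,  0.6356],
       [ 0.    ,  0.    ,  0.    ,  1.    ]])}
side {'fx': 460.46218819173225, 'fy': 460.46218819173225, 'cx': 278.8111804354738, 'cy': 208.3470728350914, 'world_from_camera': array([[-0.823 , -0.3036,  0.4801,  0.0716],
       [-0.568 ,  0.4243, -0.7053,  0.6939],
       [ 0.0104, -0.8531, -0.5216,  0.59  ],
       [ 0.    ,  0.    ,  0.    ,  1.    ]])}
wrist {'fx': 347.82600865608765, 'fy': 347.82600865608765, 'cx': 283.27380614616817, 'cy': 212.2175419650769, 'world_from_camera': array([[ 0.2491, -0.9166, -0.3128,  0.2486],
       [-0.9685, -0.2364, -0.0785, -0.633 ],
       [-0.002 ,  0.3225, -0.9466,  0.3714],
       [ 0.    ,  0.    ,  0.    ,  1.    ]])}
```

View pics/scene0.png

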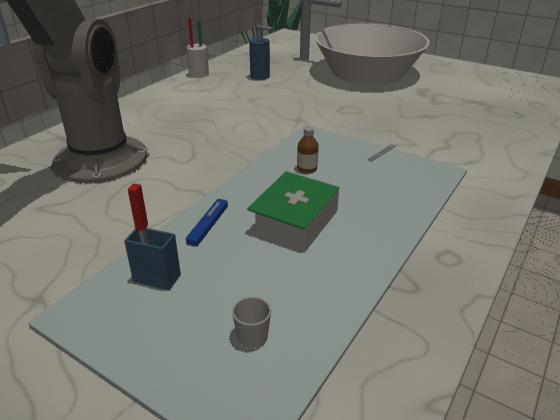

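View pics/side0.png

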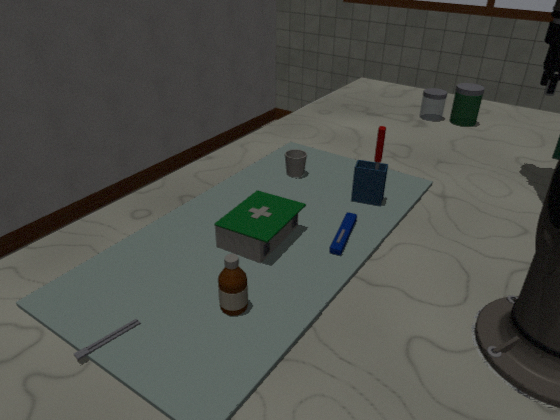

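The scene view shows the red handle at about (137,207), the blue tumbler at (153,258), the green lid at (295,200), the case at (208,221), the bottle at (308,150) and the cup at (252,322). The side view shows the handle at (380,145), the tumbler at (370,182), the lid at (262,218), the case at (343,233), the bottle at (233,287) and the cup at (296,163).

```bash
cat > h.py <<'E'
import cv2,numpy as np
np.set_printoptions(precision=4,suppress=True)
def ray(P,uv):
    T=P["world_from_camera"]; d=T[:3,:3]@np.array([(uv[0]-P["cx"])/P["fx"],(uv[1]-P["cy"])/P["fy"],1.]); return T[:3,3],d/np.linalg.norm(d)
def plane(P,uv,z):
    o,d=ray(P,uv); return o+d*(z-o[2])/d[2]
def tri(rays):
    A=sum(np.eye(3)-np.outer(d,d) for o,d in rays); b=sum((np.eye(3)-np.outer(d,d))@o for o,d in rays)
    x=np.linalg.solve(A,b); return x,max(np.linalg.norm((np.eye(3)-np.outer(d,d))@(x-o)) for o,d in rays)
def proj(P,X):
    T=P["world_from_camera"]; c=T[:3,:3].T@(np.asarray(X)-T[:3,3]); return np.array([P["fx"]*c[0]/c[2]+P["cx"],P["fy"]*c[1]/c[2]+P["cy"]])
def mask(im,c):
    h,s,v=cv2.split(cv2.cvtColor(im,cv2.COLOR_BGR2HSV))
    m={"red":((h<8)|(h>172))&(s>150)&(v>50),"green":(h>50)&(h<75)&(s>150),"navy":(h>95)&(h<115)&(s>90)&(v<130),
       "blue":(h>110)&(h<128)&(s>150),"amber":(h<16)&(s>120)&(v>25)}[c].astype(np.uint8)
    n,l,st,_=cv2.connectedComponentsWithStats(m); return l,st
def blob(im,c,roi):
    x0,y0,x1,y1=roi; l,st=mask(im[y0:y1,x0:x1],c); k=1+np.argmax(st[1:,4]); m=np.zeros(im.shape[:2],np.uint8); m[y0:y1,x0:x1]=l==k; return m
def hullpoly(m,n):
    c=max(cv2.findContours(m,0,2)[0],key=cv2.contourArea); h=cv2.convexHull(c)
    return cv2.approxPolyN(h,n,ensure_convex=True).reshape(-1,2)
E
cat > m1.py <<'E'
from bench import r
from h import *
P={n:r.camera_params(n) for n in("scene","side")}
I={n:cv2.imread(f"pics/{n}0.png") for n in P}
roi={"red":{"scene":(100,170,180,240),"side":(360,110,400,170)},"green":{"scene":(230,160,360,240),"side":(200,180,320,260)},
"navy":{"scene":(110,220,200,300),"side":(340,150,400,210)},"blue":{"scene":(180,190,240,250),"side":(325,205,365,260)},"amber":{"scene":(290,130,325,180),"side":(210,260,255,320)}}
k={"red":4,"green":4,"navy":6,"blue":6,"amber":4}
for c in roi:
    for n in P:
        m=blob(I[n],c,roi[c][n]); print(c,n,m.sum(),hullpoly(m,k[c]).tolist(), cv2.minAreaRect(np.argwhere(m)[:,::-1].astype(np.float32)))
out=[cv2.resize(I["scene"][170:300,100:240],None,fx=4,fy=4,interpolation=2),cv2.resize(I["side"][110:240,330:410],None,fx=4,fy=4,interpolation=2)]
cv2.imwrite("pics/c1.png",cv2.convertScaleAbs(np.hstack(out)[:,:800],alpha=1.8))
E
python3 m1.py
```

```text
red scene 575 [[140, 184], [147, 225], [137, 235], [127, 184]] ((137.86538696289062, 206.82693481445312), (47.06787872314453, 13.139781951904297), 78.69007110595703)
red side 220 [[386, 128], [380, 161], [375, 161], [379, 124]] ((379.8515319824219, 143.61355590820312), (6.476022243499756, 35.485958099365234), 7.594643592834473)
green scene 25 [[310, 186], [301, 186], [301, 182], [306, 177]] ((304.5, 182.0), (7.0, 8.0), 0.0)
green side 2289 [[307, 204], [267, 242], [213, 224], [257, 190]] ((259.7468566894531, 214.24362182617188), (77.82670593261719, 48.520843505859375), 18.79988670349121)
navy scene 2192 [[174, 234], [180, 274], [168, 290], [133, 280], [125, 240], [136, 226]] ((152.6699981689453, 259.19000244140625), (63.63961410522461, 49.63890075683594), 81.8698959350586)
navy side 1244 [[388, 164], [382, 200], [380, 206], [351, 200], [355, 168], [358, 160]] ((368.6474304199219, 182.2919158935547), (31.627897262573242, 42.04381561279297), 8.746162414550781)
blue scene 24 [[193, 239], [195, 241], [194, 244], [190, 243], [187, 241], [186, 237]] ((190.29412841796875, 240.82354736328125), (9.701424598693848, 4.365641117095947), 14.03624439239502)
blue side 46 [[355, 220], [350, 232], [343, 236], [345, 229], [349, 219], [353, 217]] ((348.9278869628906, 226.41238403320312), (5.889007568359375, 20.509992599487305), 23.96249008178711)
amber scene 291 [[317, 136], [317, 153], [297, 153], [300, 136]] ((307.5, 144.5), (17.0, 19.0), 90.0)
amber side 500 [[247, 287], [219, 301], [219, 270], [243, 266]] ((232.1300506591797, 280.5953674316406), (25.393550872802734, 27.5983829498291), 81.25383758544922)
```

View pics/c1.png

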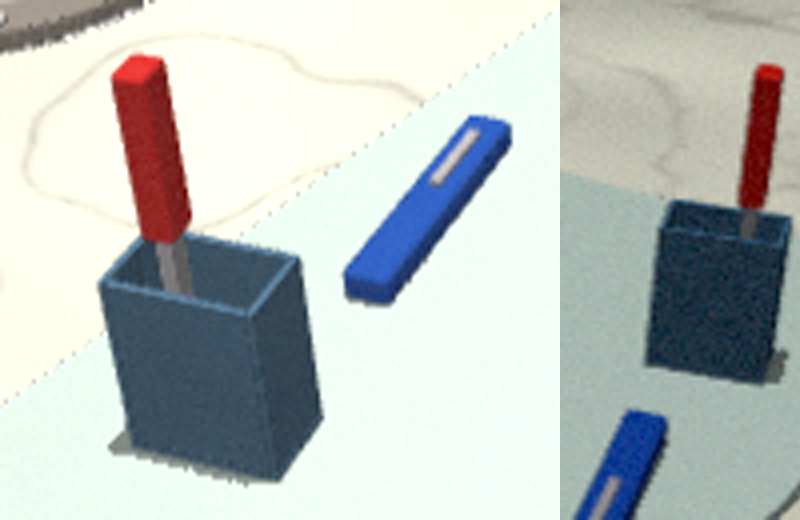

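The crops show the tumbler mouth corners clearly. In the scene they are at about (125.5,240.5), (162,248), (175,234.5) and (143.5,228.5). In the side view they are at about (355,167), (358.8,160.8), (387.5,164) and (385.5,170). The handle stands towards the back-left end.

```bash
sed -i 's/"green":.*(s>150),"navy"/"green":(h>45)\&(h<85)\&(s>110)\&(v>40),"navy"/; s/"blue":(h>110)&(h<128)&(s>150)/"blue":(h>104)\&(h<130)\&(s>150)/' h.py
cat > m2.py <<'E'
from m1 import *
print("---")
S=dict(L=(125.5,240.5),F=(162,248),R=(175,234.5),B=(143.5,228.5)); D=dict(R=(355,167),F=(358.8,160.8),L=(387.5,164),B=(385.5,170))
# side view: match by plane positions
for k,v in S.items(): print("scene",k,plane(P["scene"],v,.095))
for k,v in D.items(): print("side",k,plane(P["side"],v,.095))
# opener axis: handle centreline in each view
mid={}
for n in P:
    m=blob(I[n],"red",roi["red"][n]); ys,xs=np.nonzero(m)
    vx,vy,x0,y0=cv2.fitLine(np.c_[xs,ys].astype(np.float32),2,0,.01,.01).ravel(); mid[n]=(np.array([x0,y0]),np.array([vx,vy])*np.sign(vy),ys.min(),ys.max())
N=[]
for n,(p,v,a,b) in mid.items():
    o,d1=ray(P[n],p); _,d2=ray(P[n],p+v*10); N.append((o,np.cross(d1,d2)/np.linalg.norm(np.cross(d1,d2))))
ax=np.cross(N[0][1],N[1][1]); ax/=np.linalg.norm(ax); ax*=np.sign(ax[2])
x0=np.linalg.lstsq(np.array([N[0][1],N[1][1],[0,0,1]]),np.array([N[0][1]@N[0][0],N[1][1]@N[1][0],.15]),rcond=None)[0]
print("handle axis",ax,"at z=.15",x0, "top z/bottom from side/scene:")
for n in P:
    ys=[proj(P[n],x0+ax*(z-.15)/ax[2])[1] for z in (.11,.194)]; print(n,ys,mid[n][2:])
g={}
for n in P: g[n]=hullpoly(blob(I[n],"green",roi["green"][n]),4).astype(float)
for n in P: print("lid",n,g[n].tolist(),[plane(P[n],q,.061)[:2] for q in g[n]])
for a in g["scene"]:
    print(a,min(((tri([ray(P["scene"],a),ray(P["side"],b)])) for b in g["side"]),key=lambda t:t[1]+abs(t[0][2]-.06)))
b=[plane(P["scene"],(308,170),0),plane(P["side"],(233,312),0)];print("bottle",b)
print("cup",plane(P["scene"],(252,305),.06),plane(P["side"],(296,155),.06))
for n in P: print("case",n,[plane(P[n],q,.015)[:2] for q in cv2.boxPoints(cv2.minAreaRect(np.argwhere(blob(I[n],"blue",roi["blue"][n]))[:,::-1].astype(np.float32)))])
E
python3 m2.py | sed -n '/---/,$p'
```

```text
---
scene L [ 0.4162 -0.2755  0.095 ]
scene F [ 0.4831 -0.2555  0.095 ]
scene R [ 0.4759 -0.2157  0.095 ]
scene B [ 0.417  -0.2338  0.095 ]
side R [ 0.4862 -0.2412  0.095 ]
side F [ 0.4942 -0.2782  0.095 ]
side L [ 0.4286 -0.3032  0.095 ]
side B [ 0.4193 -0.2696  0.095 ]
handle axis [-0.0154  0.0231  0.9996] at z=.15 [ 0.4362 -0.2529  0.15  ] top z/bottom from side/scene:
scene [np.float64(231.26253768611232), np.float64(189.44749104753504)] (np.int64(184), np.int64(230))
side [np.float64(164.8104993994072), np.float64(131.96628381655665)] (np.int64(126), np.int64(161))
lid scene [[339.0, 187.0], [305.0, 229.0], [247.0, 209.0], [285.0, 171.0]] [array([0.6212, 0.1304]), array([ 0.6361, -0.037 ]), array([ 0.5057, -0.0441]), array([0.4891, 0.1234])]
lid side [[306.0, 204.0], [267.0, 242.0], [213.0, 224.0], [257.0, 190.0]] [array([ 0.5196, -0.0722]), array([0.5054, 0.0965]), array([0.6345, 0.1097]), array([ 0.6474, -0.0597])]
[339. 187.] (array([0.6263, 0.1186, 0.069 ]), np.float64(0.0003115806947940608))
[305. 229.] (array([ 0.6401, -0.0475,  0.0691]), np.float64(0.0016098108534833495))
[247. 209.] (array([ 0.5126, -0.0564,  0.071 ]), np.float64(0.0019381289648953465))
[285. 171.] (array([0.4977, 0.1084, 0.0712]), np.float64(0.0007161116466052547))
bottle [array([0.4796, 0.2464, 0.    ]), array([0.4792, 0.2371, 0.    ])]
cup [ 0.6664 -0.2514  0.06  ] [ 0.6797 -0.2794  0.06  ]
case scene [array([ 0.4242, -0.147 ]), array([0.3829, 0.0163]), array([0.4221, 0.0032]), array([ 0.4581, -0.1552])]
case side [array([ 0.421 , -0.0042]), array([ 0.4622, -0.1712]), array([ 0.4303, -0.1651]), array([ 0.3936, -0.0015])]
```

```bash
cat > m3.py <<'E'
from m2 import *
print("+++")
D["B"],D["R"],D["F"],D["L"]=D["B"],D["R"],D["F"],D["L"]
C={k:tri([ray(P["scene"],S[k]),ray(P["side"],D[k])]) for k in S}
for k in C: print(k,*C[k])
q=np.array([C[k][0] for k in "LFRB"]); c=q.mean(0); xl=(q[1]-q[0]+q[2]-q[3])/2; yl=(q[3]-q[0]+q[2]-q[1])/2
print("tumbler c",c,"len",np.linalg.norm(xl),np.linalg.norm(yl),"yaw",np.degrees(np.arctan2(xl[1],xl[0])),np.degrees(np.arctan2(-yl[0],yl[1])))
for n,t,b in(("scene",(134.5,187),0),):pass
print("handle top",tri([ray(P["scene"],(134.5,187)),ray(P["side"],(382.2,127.8))]))
u=xl/np.linalg.norm(xl); print("shaft along tumbler x:",(x0-c)[:2]@u[:2],"y",(x0-c)[:2]@np.array([-u[1],u[0]]))
G={}
for a in g["scene"]:
    t=min(((tri([ray(P["scene"],a),ray(P["side"],b)])) for b in g["side"]),key=lambda t:t[1]+abs(t[0][2]-.07)); G[tuple(a)]=t[0]
A,B,Cc,Dd=G.values() # backL, backR, frontR, frontL
f=(Cc+Dd)/2; bk=(A+B)/2; xb=bk-f; print("lid front mid",f,"back",bk,"len",np.linalg.norm(xb),"width",np.linalg.norm(A-B),np.linalg.norm(Cc-Dd),"yaw",np.degrees(np.arctan2(xb[1],xb[0])),np.degrees(np.arctan2(-(Dd-Cc)[0],(Dd-Cc)[1])))
from scipy.spatial.transform import Rotation as R
o=r.get_obs(); M=R.from_rotvec(o["orientation"]).as_matrix(); print(M); print("tool y yaw",np.degrees(np.arctan2(M[1,1],M[0,1])))
E
python3 m3.py | sed -n '/+++/,$p'
```

```text
+++
L [ 0.4232 -0.2827  0.1038] 0.002088259396499807
F [ 0.4886 -0.2619  0.1024] 0.001476500765983692
R [ 0.4809 -0.2234  0.1029] 0.002521100006417283
B [ 0.4169 -0.2424  0.1037] 0.007891216198792725
tumbler c [ 0.4524 -0.2526  0.1032] len 0.06768477364630798 0.04000448665106121 yaw 17.044983153156675 10.0594456874991
handle top (array([ 0.4377, -0.2547,  0.2018]), np.float64(0.0017794492444928591))
shaft along tumbler x: -0.015516368314376234 y 0.00444262211104628
lid front mid [0.5052 0.026  0.0711] back [0.6332 0.0356 0.0691] len 0.12840581678315682 width 0.1666458458002319 0.16544636204637317 yaw 4.283455238010318 5.178503698591016
[[ 0.9685  0.2491 -0.0004]
 [ 0.2491 -0.9685  0.0013]
 [-0.0001 -0.0014 -1.    ]]
tool y yaw -75.57314821834214
```

The work board sits about 9 mm above z=0: the rim triangulates at 0.103, the lid top at 0.070 and the handle top at 0.202. Those fit the given sizes. Next I move over the handle.

Request:
move_arm:
  rows: [3.6, -3.2, 0, -9, 7.2, -6.4, 0, -18, 10.8, -9.6, 0, -27, 14.4, -12.8, 0, -36, 18, -16, 0, -45, 21.6, -19.2, 0, -54, 25.2, -22.4, 0, -63, 28.8, -25.6, 0, -72, 32.4, -28.8, 0, -81, 36, -32, 0, -89.6]
  fingers: 1

```text
clock: 1.4
tcp_pos: [0.4376, -0.2528, 0.2453]
orientation: [1.928, 2.481, -0.0]
contact_force: [0.4, -0.9, -0.8]
grip_width: 0.0849
gripper_force: 0.0
```

```bash
python3 - <<'E'
from bench import r
from h import *
from scipy.spatial.transform import Rotation as R
o=r.get_obs(); M=R.from_rotvec(o["orientation"]).as_matrix(); print(o["clock"],o["tcp_pos"],o["joints"],"tool y yaw",np.degrees(np.arctan2(M[1,1],M[0,1])))
p=r.camera_params("wrist"); im=r.grab_frame("wrist"); np.save("w1.npy",p["world_from_camera"]); cv2.imwrite("pics/w1.png",im)
print(p["world_from_camera"])
E
```

```text
1.4 [ 0.4376 -0.2528  0.2453] [ 0.8184  0.2357 -0.4824  1.928   0.1287  1.0078  0.528 ] tool y yaw 14.298931341122918
[[ 0.969   0.2339  0.079   0.4173]
 [ 0.2469 -0.9174 -0.312  -0.1727]
 [-0.0005  0.3219 -0.9468  0.3722]
 [ 0.      0.      0.      1.    ]]
```

View pics/w1.png

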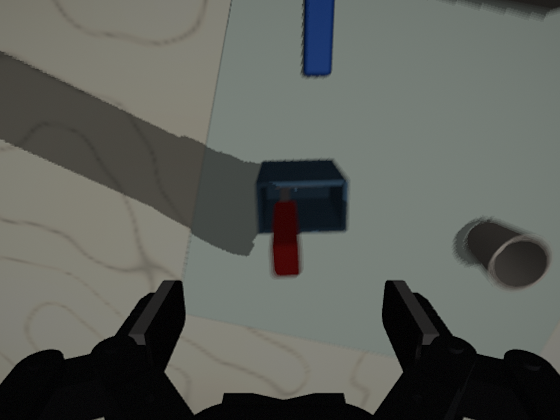

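The wrist view shows the handle top at about (287,260) and the tumbler mouth from (257,162) to (347,231), almost square to the image. The handle is centred between the fingers.

```bash
python3 - <<'E'
from bench import r
from h import *
p=r.camera_params("wrist"); im=cv2.imread("pics/w1.png")
m=blob(im,"red",(250,180,320,300)); g=im[...,2].astype(int)
ys,xs=np.nonzero(m); print(ys.min(),ys.max())
for y in range(198,280,8): 
    q=xs[ys==y]; print(y,q.min(),q.max(),im[y,(q.min()+q.max())//2])
for uv in((273.5,275),(299,274)): print(plane(p,uv,.202))
n=blob(im,"navy",(240,150,360,240)); print(hullpoly(n,4).tolist())
for uv in ((257,183),(347,181),(347.5,230),(258,232)): print(plane(p,uv,.104))
E
```

```text
243 274Traceback (most recent call last):
  File "<stdin>", line 7, in <module>
    return umr_minimum(a, axis, None, out, keepdims, initial, where)
ValueError: zero-size array to reduction operation minimum which has no identity
```

```bash
python3 - <<'E'
from bench import r
from h import *
p=r.camera_params("wrist"); im=cv2.imread("pics/w1.png")
for x0 in (286,): print([(y,im[y,x0].tolist()) for y in range(196,282,6)])
m=blob(im,"red",(250,180,320,300)); c=cv2.boxPoints(cv2.minAreaRect(np.argwhere(m)[:,::-1].astype(np.float32))); q=np.array([plane(p,u,.202) for u in c]); print(c.tolist(),q,q.mean(0))
e=[plane(p,uv,.104) for uv in ((257,183),(347,181),(347.5,230),(258,232))]; print(e,np.mean(e,0))
E
```

```text
[(196, [38, 36, 39]), (202, [13, 13, 45]), (208, [5, 5, 48]), (214, [6, 5, 48]), (220, [3, 4, 47]), (226, [3, 5, 46]), (232, [4, 5, 47]), (238, [4, 4, 47]), (244, [7, 7, 56]), (250, [7, 9, 67]), (256, [10, 11, 68]), (262, [6, 6, 66]), (268, [5, 8, 66]), (274, [16, 18, 65]), (280, [121, 128, 119])]
[[273.0, 243.0], [297.0, 243.0], [297.0, 274.0], [273.0, 274.0]] [[ 0.4346 -0.2404  0.202 ]
 [ 0.447  -0.2371  0.202 ]
 [ 0.452  -0.255   0.202 ]
 [ 0.4393 -0.2584  0.202 ]] [ 0.4432 -0.2477  0.202 ]
[array([ 0.4178, -0.2359,  0.104 ]), array([ 0.4862, -0.2157,  0.104 ]), array([ 0.4999, -0.2553,  0.104 ]), array([ 0.4285, -0.2763,  0.104 ])] [ 0.4581 -0.2458  0.104 ]
```

```bash
python3 - <<'E'
from bench import r
from h import *
from scipy.spatial.transform import Rotation as R
o=r.get_obs(); M=R.from_rotvec(o["orientation"]).as_matrix(); p=r.camera_params("wrist"); t=o["tcp_pos"]
for z in(-.02,0,.014,.043): print(z,proj(p,t+M@[0,0,z]))
T=p["world_from_camera"]; print(M.T@(T[:3,3]-t), M.T@T[:3,:3])
im=cv2.imread("pics/w1.png"); print([ (y,np.nonzero(im[y].max(1)<28)[0][:1]) for y in (285,)])
for y in (283,290,300): 
    d=np.nonzero(im[y].max(1)<60)[0]; d1=d[(d>100)&(d<260)]; d2=d[d>320]; print(y,d1.min(),d1.max(),d2.min(),d2.max())
E
```

```text
-0.02 [283.2662 331.5095]
0 [283.2843 300.8713]
0.014 [283.2945 283.7389]
0.043 [283.3109 255.9567]
[ 0.0826  0.0001 -0.1269] [[-0.0001 -0.9468 -0.3217]
 [ 1.     -0.     -0.0004]
 [ 0.0004 -0.3217  0.9468]]
[(285, array([172]))]
283 162 181 385 529
290 157 182 384 409
300 139 183 383 427
```

```bash
python3 - <<'E'
from bench import r
from h import *
p=r.camera_params("wrist"); print(p["world_from_camera"]-np.load("w1.npy")); o=r.get_obs(); print(o["clock"],o["tcp_pos"],o["qvel"])
for P in (p,dict(p,world_from_camera=np.load("w1.npy"))):
    print(plane(P,(285.5,259),.202), np.mean([plane(P,uv,.104) for uv in ((257,183),(347,181),(347.5,230),(258,232))],0))
E
```

```text
[[-0.0036  0.0122  0.0073  0.0025]
 [ 0.0139  0.0025  0.0041  0.006 ]
 [ 0.0037 -0.0021 -0.0007  0.0006]
 [ 0.      0.      0.      0.    ]]
1.45 [ 0.4417 -0.2461  0.2457] [ 0.0244 -0.0083  0.0221 -0.0014 -0.027  -0.0009 -0.0611]
[ 0.4435 -0.2478  0.202 ] [ 0.4581 -0.2458  0.104 ]
[ 0.4393 -0.2544  0.202 ] [ 0.4535 -0.253   0.104 ]
```

The arm overshot while settling. With the pose read at the moment of the picture, the handle is at (0.438,-0.2545), which agrees with the other cameras. I'll settle and then descend.

Request:
move_arm:
  rows: [0, 0.1, 0, 0, 0, 0.1, 0, 0, 0, 0.1, 0, 0, 0, 0.1, 1.5, 0, 0, 0.1, 3, 0, 0, 0.1, 4.5, 0, 0, 0.1, 6, 0, 0, 0.1, 7.3, 0, 0, 0.1, 8.3, 0, 0, 0.1, 8.3, 0]

```text
clock: 2.7
tcp_pos: [0.4377, -0.2537, 0.1615]
orientation: [-1.933, -2.475, 0.0]
contact_force: [-0.4, -0.2, 0.8]
grip_width: 0.0854
gripper_force: 0.0
```

```bash
cat > st.py <<'E'
from bench import r
from h import *
from scipy.spatial.transform import Rotation as R
o=r.get_obs(); M=R.from_rotvec(o["orientation"]).as_matrix()
print(o["clock"],o["tcp_pos"],"yaw y",np.degrees(np.arctan2(M[1,1],M[0,1])).round(2),o["joints"],o["contact_force"],o["grip_width"],o["gripper_force"])
E
python3 st.py
```

```text
2.7 [ 0.4377 -0.2537  0.1615] yaw y 14.03 [ 0.7867  0.3433 -0.4598  2.0094  0.2027  0.8338  0.4579] [-0.4296 -0.1583  0.8191] 0.08542574740727228 0.0
```

Request:
move_arm:
  rows: [0, 0, 0, 0, 0, 0, 0, 0, 0, 0, 0, 0, 0, 0, 0, 0, 0, 0, 0, 0, 0, 0, 0, 0, 0, 0, 0, 0, 0, 0, 0, 0]
  fingers: 0
  newtons: 60

```text
clock: 3.7
tcp_pos: [0.4384, -0.2541, 0.1627]
orientation: [1.933, 2.475, 0.0]
contact_force: [-1.0, -0.4, 5.6]
grip_width: 0.0155
gripper_force: 58.8
```

Request:
move_arm:
  rows: [0, 0, -0.8, 0, 0, 0, -2, 0, 0, 0, -3.5, 0, 0, 0, -5, 0, 0, 0, -7, 0, 0, 0, -9, 0, 0, 0, -11, 0, 0, 0, -12.5, 0, 0, 0, -13, 0, 0, 0, -13, 0]

```text
clock: 4.95
tcp_pos: [0.438, -0.2539, 0.2923]
orientation: [1.934, 2.476, -0.0]
contact_force: [-0.2, 1.3, -0.3]
grip_width: 0.0153
gripper_force: 58.4
```

```bash
python3 st.py; python3 - <<'E'
from bench import r
from h import *
I=[r.grab_frame(n) for n in("scene","side")]
for n,i in zip(("scene","side"),I): cv2.imwrite(f"pics/{n}1.png",i)
cv2.imwrite("pics/c2.png",cv2.convertScaleAbs(np.hstack([cv2.resize(I[0][80:300,60:260],None,fx=2,fy=2),cv2.resize(I[1][50:270,230:430],None,fx=2,fy=2)]),alpha=1.8))
E
```

```text
4.95 [ 0.438  -0.2539  0.2923] yaw y 14.02 [ 0.8317  0.1892 -0.4866  1.8683  0.0985  1.1076  0.5531] [-0.2261  1.2559 -0.3389] 0.015323136137477005 58.43288719654083
```

View pics/c2.png

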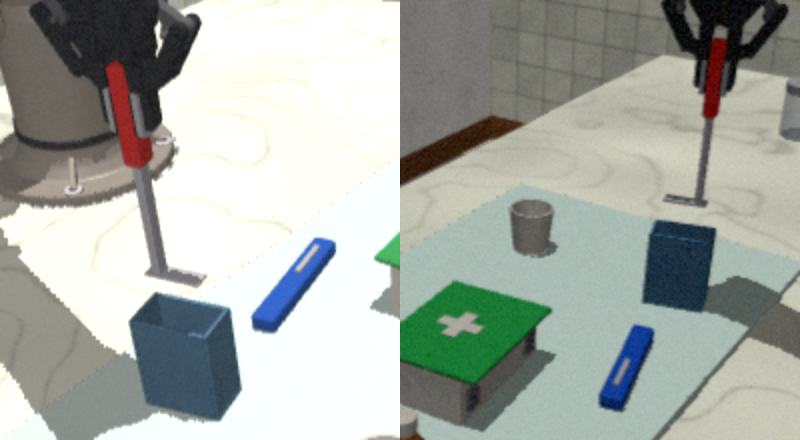

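The picture shows the opener held upright and clear of the tumbler. The blade tip is at scene pixel (161.5,221.5) and side pixel (363.5,149).

```bash
python3 - <<'E'
from bench import r
from h import *
P={n:r.camera_params(n) for n in("scene","side")}
print("tip",tri([ray(P["scene"],(161.5,221.5)),ray(P["side"],(363.5,149))]))
print("heel corner-ish",tri([ray(P["scene"],(134.5,216)),ray(P["side"],(383,152))]))
for X in((.4768,-.2443,.1453),(.438-.0097,-.254-.0024,.1453)): print(X,proj(P["scene"],X),proj(P["side"],X))
E
```

```text
tip (array([ 0.4751, -0.2452,  0.1426]), np.float64(0.003841156485742681))
heel corner-ish (array([ 0.4291, -0.2587,  0.1429]), np.float64(0.0015054590799367914))
(0.4768, -0.2443, 0.1453) [160.1632 219.5254] [361.2275 148.4086]
(0.4283, -0.2564, 0.1453) [134.0898 213.6864] [382.4299 151.6988]
```

Request:
move_arm:
  rows: [1.5, 0.4, 0, 1, 4.5, 1.3, 0, 2, 8.5, 2.4, 0, 3, 13, 3.7, 0, 4.5, 17.5, 4.9, 0, 6, 21.5, 6, 0, 7.5, 24.7, 6.9, 0, 8.7, 26.5, 7.4, 0, 9.3, 26.5, 7.4, 0, 9.3, 26.5, 7.4, 0, 9.3]

```text
clock: 6.3
tcp_pos: [0.4455, 0.0201, 0.2919]
orientation: [-2.129, -2.31, 0.001]
contact_force: [0.3, -0.2, -1.4]
grip_width: 0.015
gripper_force: 58.4
```

```bash
python3 st.py
```

```text
6.3 [0.4455 0.0201 0.2919] yaw y 4.68 [ 0.488   0.0997 -0.7059  1.9785  0.0731  1.0892 -0.1678] [ 0.3255 -0.1979 -1.4021] 0.014994455239128034 58.37595820426941
```

Request:
move_arm:
  rows: [0, 0, 1, 0, 0, 0, 2.8, 0, 0, 0, 4.8, 0, 0, 0, 6.7, 0, 0, 0, 8.2, 0, 0, 0, 9.1, 0, 0, 0, 9.1, 0, 0, 0, 9.1, 0]

```text
clock: 7.3
tcp_pos: [0.4461, 0.0212, 0.2018]
orientation: [2.127, 2.311, 0.001]
contact_force: [0.2, -0.3, -0.4]
grip_width: 0.0152
gripper_force: 58.4
```

```bash
python3 st.py; python3 - <<'E'
from bench import r
from h import *
I=[r.grab_frame(n) for n in("scene","side")]
for n,i in zip(("scene","side"),I): cv2.imwrite(f"pics/{n}2.png",i)
cv2.imwrite("pics/c3.png",cv2.convertScaleAbs(np.hstack([cv2.resize(I[0][130:250,190:290],None,fx=4,fy=4),cv2.resize(I[1][150:270,230:330],None,fx=4,fy=4)]),alpha=1.8))
E
```

```text
7.3 [0.4461 0.0212 0.2018] yaw y 4.73 [ 0.4392  0.2196 -0.6968  2.088   0.181   0.8911 -0.2776] [ 0.1686 -0.2615 -0.4176] 0.01521889094205911 58.43066453933716
```

View pics/c3.png

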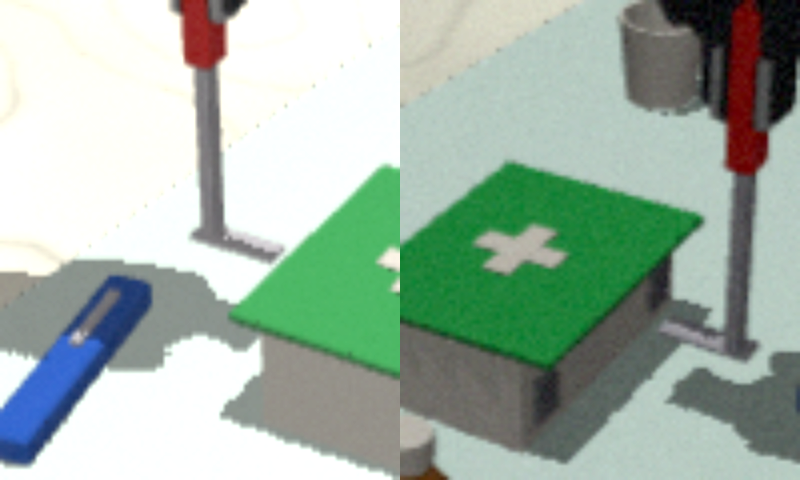

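The blade tip is clear in front of the lip and about 10 mm below it: scene crop (282,252), side crop (665,328). It is centred between the clips. I advance 30 mm under the lip and work out the arc.

Request:
move_arm:
  rows: [0, 0.5, 0, 0, 0, 1.3, 0, 0, 0, 2.1, 0, 0, 0, 2.7, 0, 0, 0, 3, 0, 0, 0, 3, 0, 0, 0, 3, 0, 0]

```text
clock: 8.28
tcp_pos: [0.4753, 0.0236, 0.2012]
orientation: [-2.128, -2.311, 0.0]
contact_force: [-0.5, 0.3, -0.9]
grip_width: 0.015
gripper_force: 58.4
```

```bash
python3 st.py; python3 - <<'E'
import numpy as np
for th in np.r_[0,.07,.15,.25,.35,.47,.59,.71,.83,.95,1.07,1.19,1.3,1.4,1.5,1.58,1.66,1.72,1.78]:
    s=117-max(0,th-.4)*32/1.38
    print(round(th,2),round(s),"ty",round((128-s*np.cos(th)-11)/10,1),"tz",round(-(s*np.sin(th)+10)/10,1))
E
```

```text
8.275 [0.4753 0.0236 0.2012] yaw y 4.73 [ 0.4132  0.2726 -0.6829  2.0276  0.2166  0.9122 -0.3028] [-0.5044  0.261  -0.9483] 0.015017737388211085 58.4392386674881
0.0 117 ty 0.0 tz -1.0
0.07 117 ty 0.0 tz -1.8
0.15 117 ty 0.1 tz -2.7
0.25 117 ty 0.4 tz -3.9
0.35 117 ty 0.7 tz -5.0
0.47 115 ty 1.4 tz -6.2
0.59 113 ty 2.3 tz -7.3
0.71 110 ty 3.4 tz -8.2
0.83 107 ty 4.5 tz -8.9
0.95 104 ty 5.6 tz -9.5
1.07 101 ty 6.8 tz -9.9
1.19 99 ty 8.0 tz -10.2
1.3 96 ty 9.1 tz -10.3
1.4 94 ty 10.1 tz -10.2
1.5 91 ty 11.1 tz -10.1
1.58 90 ty 11.8 tz -10.0
1.66 88 ty 12.5 tz -9.7
1.72 86 ty 13.0 tz -9.5
1.78 85 ty 13.5 tz -9.3
```

Request:
move_arm:
  rows: [0, 0, -0.5, 0, 0, 0, -1, 0, 0, 0, -1.8, 0, 0, 0.1, -2.7, 0, 0, 0.4, -3.9, 0, 0, 0.7, -5, 0, 0, 1.4, -6.2, 0, 0, 2.3, -7.3, 0, 0, 3.4, -8.2, 0, 0, 3.4, -8.2, 0]

```text
clock: 9.52
tcp_pos: [0.5111, 0.0267, 0.2841]
orientation: [2.127, 2.31, 0.004]
contact_force: [-0.1, 0.1, -0.1]
grip_width: 0.0154
gripper_force: 58.6
```

```bash
python3 st.py; python3 - <<'E'
from bench import r
from h import *
I=[r.grab_frame(n) for n in("scene","side")]
for n,i in zip(("scene","side"),I): cv2.imwrite(f"pics/{n}3.png",i)
cv2.imwrite("pics/c4.png",cv2.convertScaleAbs(np.hstack([cv2.resize(I[0][90:260,200:360],None,fx=2.5,fy=2.5),cv2.resize(I[1][110:280,190:350],None,fx=2.5,fy=2.5)]),alpha=1.8))
E
```

```text
9.525 [0.5111 0.0267 0.2841] yaw y 4.72 [ 0.4251  0.2363 -0.693   1.8587  0.168   1.103  -0.2477] [-0.0995  0.1287 -0.0901] 0.015437754097134127 58.64867806434631
```

View pics/c4.png

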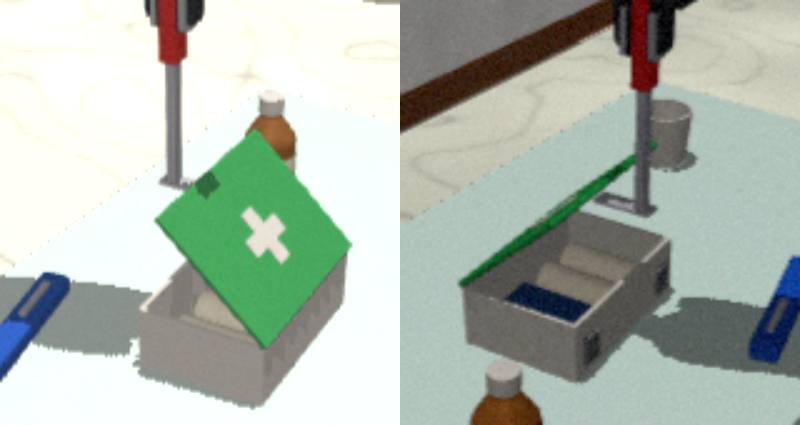

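The lid is about 0.7 rad open, with the blade tip under it (side crop (600,200)) and nothing else touching. I continue along the arc.

Request:
move_arm:
  rows: [0, 1.1, -0.7, 0, 0, 2.2, -1.3, 0, 0, 3.4, -1.7, 0, 0, 4.6, -2, 0, 0, 5.7, -2.1, 0, 0, 6.7, -2, 0, 0, 7.7, -1.9, 0, 0, 8.4, -1.8, 0, 0, 9.1, -1.5, 0, 0, 9.6, -1.4, 0]

```text
clock: 10.88
tcp_pos: [0.6054, 0.0343, 0.297]
orientation: [-2.128, -2.311, 0.0]
contact_force: [-1.4, -0.6, -1.2]
grip_width: 0.0153
gripper_force: 58.8
```

Request:
move_arm:
  rows: [0, 0.3, 0.1, 0, 0, 0.6, 0.3, 0, 0, 0.6, 0.3, 0, 0, 0.6, 0.3, 0]

```text
clock: 11.38
tcp_pos: [0.6111, 0.0348, 0.2943]
orientation: [2.128, 2.311, 0.0]
contact_force: [-0.4, -0.6, -1.7]
grip_width: 0.0153
gripper_force: 58.7
```

```bash
python3 st.py; python3 - <<'E'
from bench import r
from h import *
P={n:r.camera_params(n) for n in("scene","side")}
I=[r.grab_frame(n) for n in("scene","side")]
for n,i in zip(("scene","side"),I):
    cv2.imwrite(f"pics/{n}4.png",i); print(n,hullpoly(blob(i,"green",(180,60,400,260)),4).tolist())
cv2.imwrite("pics/c5.png",cv2.convertScaleAbs(np.hstack([cv2.resize(I[0][90:260,220:380],None,fx=2.5,fy=2.5),cv2.resize(I[1][110:280,170:330],None,fx=2.5,fy=2.5)]),alpha=1.8))
# predicted lip corners for a few angles
b=np.array([.9966,.0819,0]); l=np.array([-.0819,.9966,0]); hg=np.array([.6332,.0356,.064])
for th in (1.5,1.6,1.7,1.8): print(th,[proj(P[n],hg-b*.128*np.cos(th)+np.array([0,0,.128*np.sin(th)])+l*s).round(0) for n in P for s in(-.082,.082)])
E
```

```text
11.375 [0.6111 0.0348 0.2943] yaw y 4.73 [ 0.3327  0.4069 -0.6565  1.621   0.262   1.2032 -0.2967] [-0.4208 -0.5707 -1.654 ] 0.015253548896398296 58.6803925037384
scene [[342, 188], [304, 234], [322, 179], [361, 136]]
side [[218, 220], [212, 226], [197, 167], [239, 141]]
1.5 [array([302., 171.]), array([339., 134.]), array([259., 142.]), array([213., 171.])]
1.6 [array([309., 173.]), array([345., 135.]), array([254., 141.]), array([208., 169.])]
1.7 [array([315., 175.]), array([351., 137.]), array([249., 140.]), array([202., 168.])]
1.8 [array([322., 178.]), array([357., 139.]), array([244., 140.]), array([197., 168.])]
```

View pics/c5.png

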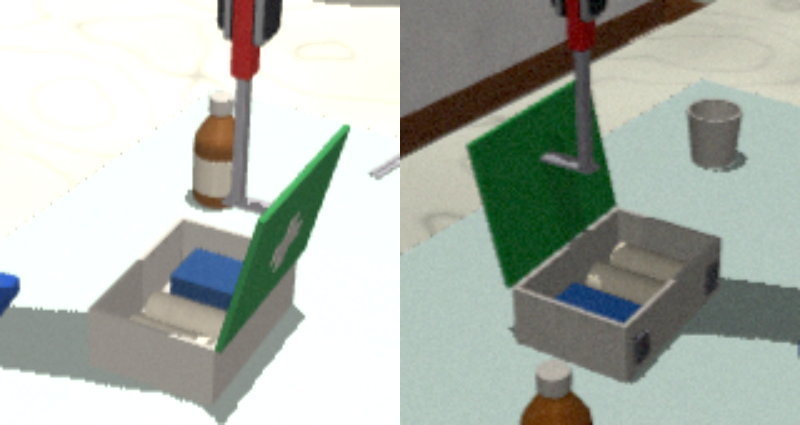

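The lid stands at about 1.78 rad: its corner pixels (322,179), (361,136), (197,167) and (239,141) match the 1.8 rad prediction. I back off and return above the tumbler.

Request:
move_arm:
  rows: [0, -1.5, 0, 0, -0.6, -4, 0, -1, -3, -6.8, 0, -2, -6.8, -9.2, 0, -3.3, -11, -11.6, 0, -4.6, -15.4, -13.9, 0, -6, -19.6, -16, 0, -7.3, -23.2, -17.8, 0, -8.4, -26, -19, 0, -9.1, -27.3, -19.6, 0, -9.3]

```text
clock: 12.72
tcp_pos: [0.4367, -0.2547, 0.2943]
orientation: [1.937, 2.473, -0.001]
contact_force: [0.5, 0.9, -0.9]
grip_width: 0.0151
gripper_force: 58.7
```

Request:
move_arm:
  rows: [0, 0, 0, 0, 0, 0, 0, 0, 0, 0, 0, 0, 0, 0, 0, 0]

```text
clock: 13.22
tcp_pos: [0.4386, -0.2526, 0.2943]
orientation: [1.932, 2.477, 0.0]
contact_force: [-0.2, 0.1, -0.8]
grip_width: 0.0154
gripper_force: 58.7
```

```bash
python3 st.py; python3 - <<'E'
from bench import r
from h import *
P={n:r.camera_params(n) for n in("scene","side")}
I={n:r.grab_frame(n) for n in P}
J={n:cv2.imread(f"pics/{n}1.png") for n in P}
for n,R in(("scene",(110,220,200,300)),("side",(340,150,400,210))):
    for im in (J,I): 
        m=blob(im[n],"navy",R); print(n,m.sum(),np.argwhere(m).mean(0))
cv2.imwrite("pics/c6.png",cv2.convertScaleAbs(np.hstack([cv2.resize(I["scene"][110:300,60:260],None,fx=2,fy=2),cv2.resize(I["side"][60:250,230:430],None,fx=2,fy=2)]),alpha=1.8))
E
```

```text
13.225 [ 0.4386 -0.2526  0.2943] yaw y 14.11 [ 0.8911  0.1961 -0.5582  1.8621  0.115   1.1151  0.537 ] [-0.1952  0.0515 -0.7503] 0.015355873679409196 58.723511695861816
scene 2353 [257.1951 152.6052]
scene 2332 [256.8576 152.5442]
side 1275 [182.1239 368.8957]
side 1271 [182.1511 368.8395]
```

View pics/c6.png

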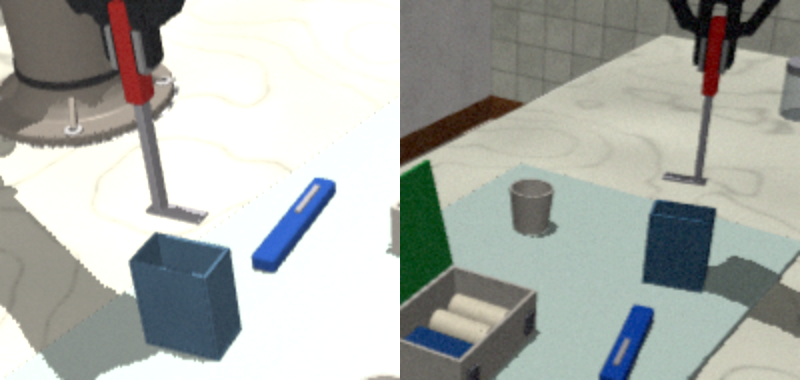

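The tumbler has not moved, and the opener hangs as it did after the lift, with the tip at scene crop (206,217). I lower it into the tumbler.

Request:
move_arm:
  rows: [-0.1, -0.1, 1.5, 0, -0.1, -0.1, 3, 0, -0.1, -0.1, 4.5, 0, -0.1, -0.1, 6, 0, -0.1, -0.1, 7.5, 0, -0.1, -0.1, 9, 0, -0.1, -0.1, 10.5, 0, -0.1, -0.1, 11.8, 0, -0.1, -0.1, 12.6, 0, -0.1, -0.1, 12.9, 0]

```text
clock: 14.58
tcp_pos: [0.4374, -0.2546, 0.1648]
orientation: [-1.933, -2.476, 0.0]
contact_force: [-0.6, -0.6, -0.8]
grip_width: 0.0151
gripper_force: 58.7
```

Request:
move_arm:
  rows: [0, 0, 0, 0, 0, 0, 0.1, 0, 0, 0, 0.2, 0, 0, 0, 0.2, 0]

```text
clock: 15.08
tcp_pos: [0.4375, -0.2547, 0.1634]
orientation: [1.934, 2.476, -0.0]
contact_force: [0.8, 0.3, -1.1]
grip_width: 0.015
gripper_force: 58.7
```

```bash
python3 st.py
```

```text
15.075 [ 0.4375 -0.2547  0.1634] yaw y 14.02 [ 0.8429  0.3508 -0.5258  2.0048  0.2331  0.8437  0.4322] [ 0.813   0.3125 -1.0799] 0.014998409486752318 58.72322380542755
```

Request:
move_arm:
  rows: [0, 0, 0.1, 0, 0, 0, 0.1, 0, 0, 0, 0.2, 0, 0, 0, 0.2, 0]

```text
clock: 15.58
tcp_pos: [0.4379, -0.2549, 0.1626]
orientation: [1.933, 2.475, -0.001]
contact_force: [-3.8, 1.5, 14.5]
grip_width: 0.0154
gripper_force: 60.7
```

The blade is on the tumbler floor at the same height as at the start. I ease off and release.

Request:
move_arm:
  rows: [0, 0, -0.1, 0, 0, 0, -0.1, 0]

```text
clock: 15.82
tcp_pos: [0.4377, -0.2548, 0.1627]
orientation: [1.933, 2.476, -0.0]
contact_force: [-1.0, -0.6, 5.7]
grip_width: 0.0151
gripper_force: 59.6
```

Request:
move_arm:
  rows: [0, 0, 0, 0, 0, 0, 0, 0, 0, 0, 0, 0, 0, 0, 0, 0, 0, 0, 0, 0, 0, 0, 0, 0, 0, 0, 0, 0, 0, 0, 0, 0]
  fingers: 1

```text
clock: 16.82
tcp_pos: [0.4375, -0.2546, 0.1623]
orientation: [1.934, 2.476, -0.0]
contact_force: [0.1, -0.0, 0.5]
grip_width: 0.0853
gripper_force: 0.0
```

Request:
move_arm:
  rows: [0, 0, -1, 0, 0, 0, -2.5, 0, 0, 0, -4.5, 0, 0, 0, -7, 0, 0, 0, -9.5, 0, 0, 0, -12, 0, 0, 0, -14, 0, 0, 0, -15, 0, 0, 0, -15, 0, 0, 0, -15, 0]

```text
clock: 18.08
tcp_pos: [0.4371, -0.2545, 0.3116]
orientation: [-1.933, -2.475, 0.0]
contact_force: [0.2, -0.4, 0.1]
grip_width: 0.0855
gripper_force: 0.0
```

```bash
python3 st.py; python3 - <<'E'
from bench import r
from h import *
I=[r.grab_frame(n) for n in("scene","side")]
cv2.imwrite("pics/c7.png",cv2.convertScaleAbs(np.hstack([cv2.resize(I[0][90:360,90:370],None,fx=1.4,fy=1.4),cv2.resize(I[1][90:360,160:440],None,fx=1.4,fy=1.4)]),alpha=1.8))
E
```

```text
18.075 [ 0.4371 -0.2545  0.3116] yaw y 14.02 [ 0.9008  0.1806 -0.5601  1.8388  0.1045  1.1526  0.5501] [ 0.2127 -0.3863  0.0832] 0.08548527983268996 0.0
```

View pics/c7.png

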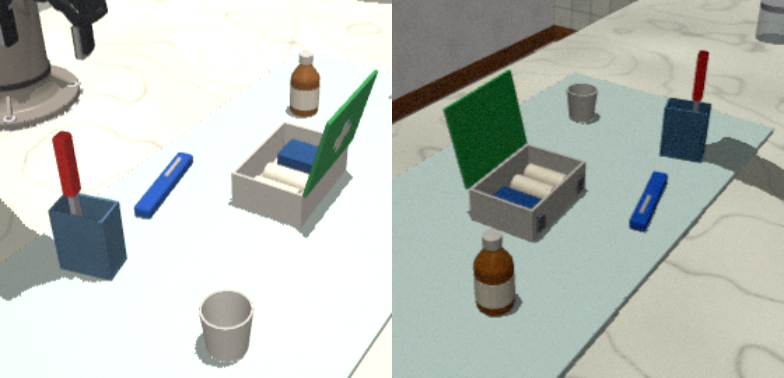

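The opener stands in the tumbler at scene crop (67,165), the lid is tilted back past upright, and the bystanders are where they started. I hand in.

```bash
python3 -c "
from bench import r
print(r.hand_in())"
```

```text
the job is handed in; nothing more can be done
None
```

I levered the lid open to about 1.78 rad (past upright), stood the opener back in the tumbler blade down and let go, and handed the job in at about 18 s; the last pictures show the tumbler and bystanders in place, but no verdict came back.

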